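Take the large check weight up with the weight tongs

TASK

The balance is due for its daily check, and check weights are handled only with tongs. Take the weight tongs off their stand, close their jaws on the knob of the largest of the three weights in the wooden rack and lift it out of its well; finish while still holding it upright and still in the squeezed tongs, with its foot at least 5 cm above the top of the rack and touching nothing else. Never touch a weight with the gripper itself, leave the two smaller weights standing in their wells, and do not disturb the other things on the bench.

Things in the scene. Friction and masses are not known exactly. Their poses are not given: they have to be found in the camera images.
- tongs_grip (a point): Weight tongs, jaws down: two 12 mm wide steel arms hinged on a bridge at the top. This point lies midway between the blue ribbed finger grips (24 mm tall, 14 mm wide) where they are pinched; the tongs' top is 32 mm above it. z up; y: the line along which the arms close; x along the peg. Width over the grips: about 47 mm free, 42 half squeezed, 35 with the jaws on the knob. Mass 75 g.
- tongs_jaws (a point): Point midway between the two black rubber jaws at the tongs' foot, 55 mm below tongs_grip along its z; axes as there. Jaws 4.5 mm tall, 16 mm wide, each a shallow upright V facing the other. Free, their clear gap is about 47 mm (60 mm over the outsides); it shrinks by about 2.9 mm for each mm the grips are pinched.
- tongs_arm_a (a joint): Squeeze angle of one arm of the tongs (the other moves alike): 0 free and open, about 0.2 rad with the jaws on the large weight's knob, 0.285 rad fully shut. A spring opens the arms again: at the grips it pushes out with about 4 N free, 7 N squeezed, enough to carry the tongs when they are pinched only a few mm.
- tongs_stand: Fixed steel stand. Origin: centre of the underside of its round white foot (84 mm wide, 12 mm high). A post, 120 mm high, stands 30 mm to +x of it; a peg 6 mm thick, axis 112 mm above the bench, runs from the post's top 62 mm to -x and ends in an upturned black tip (top at 125 mm). The tongs hang astride the peg near the origin, bridge on the peg, and come off straight upward.
- weight_rack: Fixed hardwood block, 64 x 186 x 30 mm (x, y, z), origin at the centre of its underside. Its top has three equal round wells in a row along y, at y = -58, 0 and +58 mm, 34 mm wide and 12 mm deep. Each holds one weight, in any order.
- weight_large_center (a point): Largest check weight, steel, 42 mm tall, about 190 g; this point is on its axis half-way up (its foot stands 18 mm above the bench in the well). The 30 mm wide body ends in a neck, 12 mm wide, 10 mm above this point; over that a knob, 18 mm at its widest, reaches to 21 mm above this point. The jaws hold best with their middle 11 to 14 mm above this point. z is the weight's axis.
- weight_medium_center (a point): Medium check weight, steel, 24 mm wide, 34 mm tall; this point is on its axis half-way up. To be left in its well.
- weight_small_center (a point): Small check weight, steel, 19 mm wide, 28 mm tall; this point is on its axis half-way up. To be left in its well.
- measuring_jug: Clear plastic jug, 113 x 160 x 139 mm with its handle, standing fast behind the work; a bystander. Origin at the centre of its underside.
- mortar_cube: Grey mortar cube, 50 mm; a bystander. Origin at the centre of its underside.
- steel_drum: Solid steel drum, 49 mm wide, 37 mm high; a bystander. Origin at the centre of its underside.
- timer: Small white bench timer, 62 x 62 x 20 mm; a bystander. Origin at the centre of its underside.

How it is judged:
By the outcome, as a careful person would: the job done as asked, in the order asked, and still so for the second after the job is handed in, while the arm keeps its last pose, push and grip.
It also fails if it takes over 48 s, if anything falls off the work surface, if the arm or the gripper's body presses on something with over 40 N, if the wrist force passes 120 N, or if a joint passes its speed limit or range.

ROBOT

A 6-joint arm with a two-finger parallel gripper is mounted at the origin on a cart in front of the work surface, level with it; the furniture and walls round the work are solid. World frame = base frame: x ahead of the robot, y to its left, z up, the work surface at z = 0. Lengths are in m, angles in rad, forces in N, time in s.
With the tool pointing down it reaches from about 0.35 to 1 m from the base axis. Payload 7.1 kg.
Tool frame: the origin (TCP) lies between the finger pads; the fingertips stand 22 mm ahead of it and the grasp point (between the pads) lies 3 mm ahead of it; x points along the fingers, y is the direction in which the jaws open and shut, and the axes are right-handed (so a half turn about x gives the same grasp; the last joint's range is limited). The gripper opens to 85 mm and grips with 20 to 120 N. Pads are 22 mm wide; open, the fingers measure 114 mm over their backs; the gripper's body (76 mm by 85 mm) begins 54 mm behind the grasp point. The pads swing forward as they close: fully open they stand 13 mm farther back than shut.
Start: joints at [1.196, 0.423, 1.63, -0, 1.089, -0.019], TCP at [0.218, 0.586, 0.253] pointing down, gripper open.
Joint ranges: [-3, 3], [-0.9, 2.11], [0.09, 2.58], [-1.31, 4.45], [0.11, 2.69], [-2.54, 2.54]. Speed limits (rad/s): [2.39, 2.39, 3.01, 3.14, 3.14, 3.14].

INTERFACE

Orientations are given as a rotation vector (axis times angle).
In Python, from rig import manip gives the robot as it stands. The module is installed in compiled form; this text tells all that it offers. Calls block until the motion is done:
- manip.move_to(position, orientation): joint-space move of the TCP to a pose.
- manip.servo_line(position, orientation=None, rate=0.15): straight line of the TCP; orientation=None keeps the orientation; rate is the mean speed in m/s.
- manip.set_joints(angles): joint-space move.
- manip.command_gripper(opening, f_grip=None): finger opening in m; f_grip is the grip in N (None keeps the last); returns when the fingers have stopped.
- manip.hold(seconds).
- manip.solve_ik(position, orientation): joint angles nearest the present ones, or None.
- manip.camera(name): name is "side" or "top"; returns a dict with "image" (400x640x3 uint8, red, green, blue), "fx", "fy", "cx", "cy" (pixels), "cam_to_world" (4x4, takes a point from camera to world coordinates). Camera axes: x right, y down, z forward; pixel columns grow to the right and rows downward; lengths in m; the calibration is good to about 2 mm. A picture is of the moment at which its call begins. There is no depth.
A pose or a line that the arm cannot do raises manip.IKError and nothing moves.
- manip.sign_off(): hands the job in, once; it reports no verdict.
Readings, each from a call of its own:
- manip.get_time(): time.
- manip.get_joint_positions(): joint angles.
- manip.get_joint_vel(): joint speeds.
- manip.get_tau(): joint torques, N m.
- manip.get_position(): TCP position.
- manip.get_ee_rot(): TCP orientation.
- manip.get_contact_force(): force on the tool from outside, world axes, zero at the start.
- manip.get_torque(): the same for the moment, N m.
- manip.get_width(): finger opening in m.
Only numpy, scipy, OpenCV 4.12 (cv2) and the standard library are available. Lean on these libraries where they do the work, as an engineer would, in place of code of your own. Each camera call takes 0.05 s, during which the arm holds its last target.

## Working session

There is one attempt and no reset: what is moved stays moved. The work goes in short steps, each a Python script; the robot and the scene stay as the last script left them, time stands still between calls to the robot, and variables do not carry over. Pictures are saved under pics/ and viewed, and the job is handed in when it is done.

```bash
mkdir -p pics; ls
python3 - <<'E'
from rig import manip
import cv2,numpy as np
for n in ("side","top"):
    c=manip.camera(n); cv2.imwrite(f"pics/{n}0.png",c["image"][:,:,::-1])
    np.savez(f"{n}0.npz",**c)
    print(n,c["fx"],c["fy"],c["cx"],c["cy"]);print(np.round(c["cam_to_world"],4))
print(manip.get_time(),manip.get_position(),manip.get_ee_rot(),manip.get_width())
E
```

```text
pics
side 418.27682456072887 418.27682456072887 326.001999722833 207.4352765949036
[[ 0.9984  0.037  -0.0419  0.5668]
 [ 0.0551 -0.5216  0.8514 -0.7987]
 [ 0.0096 -0.8524 -0.5228  0.6072]
 [ 0.      0.      0.      1.    ]]
top 492.8018949964332 492.8018949964332 323.8207444660904 211.83560019546496
[[ 0.0246 -0.9981  0.0567  0.4576]
 [-0.9997 -0.0249 -0.0035  0.0155]
 [ 0.0049 -0.0566 -0.9984  1.336 ]
 [ 0.      0.      0.      1.    ]]
0.1 [0.21751732 0.58542046 0.25261001] [ 0.27810068  1.55295837 -0.28029753] 0.08539694274097083
```

View pics/side0.png

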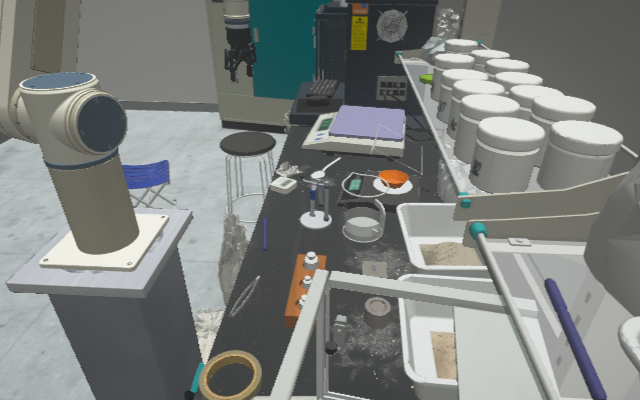

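View pics/top0.png

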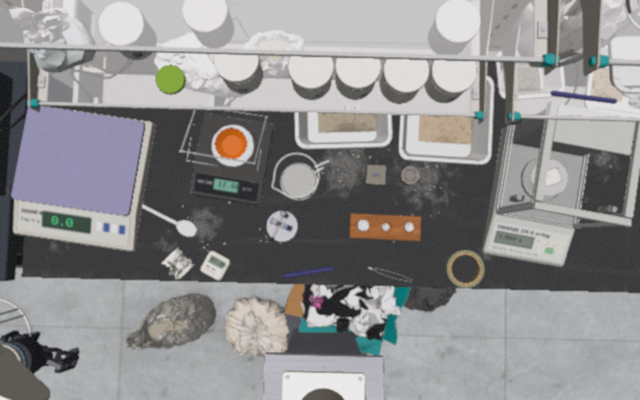

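The side view shows the stand at about (317,205) and the rack at about (307,287). The top view shows the stand at (282,226) and the rack at (385,227). I'll zoom in on both.

Run:
```python
import cv2,numpy as np
s=np.load("side0.npz")["image"][:,:,::-1];t=np.load("top0.npz")["image"][:,:,::-1]
a=cv2.resize(s[165:240,280:400],None,fx=6,fy=6,interpolation=cv2.INTER_CUBIC)
b=cv2.resize(s[240:335,270:370],None,fx=6,fy=6,interpolation=cv2.INTER_CUBIC)
c=cv2.resize(t[195:260,255:430],None,fx=4.5,fy=4.5,interpolation=cv2.INTER_CUBIC)
for n,i in zip("abc",(a,b,c)): cv2.imwrite(f"pics/z0{n}.png",i)
```

```text
(no output)
```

View pics/z0a.png

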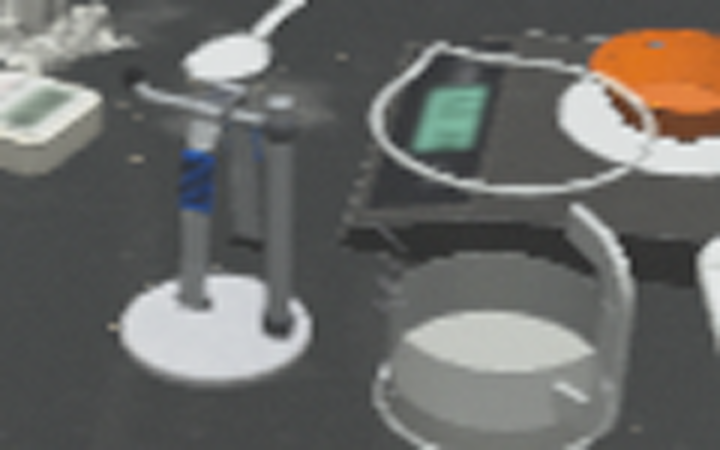

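View pics/z0b.png

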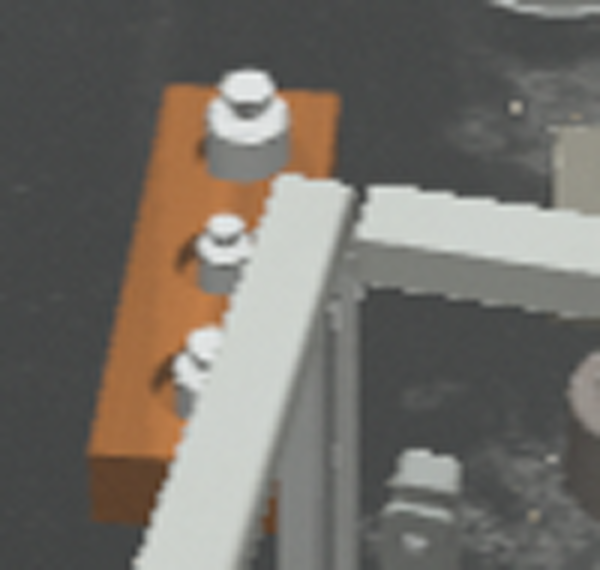

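View pics/z0c.png

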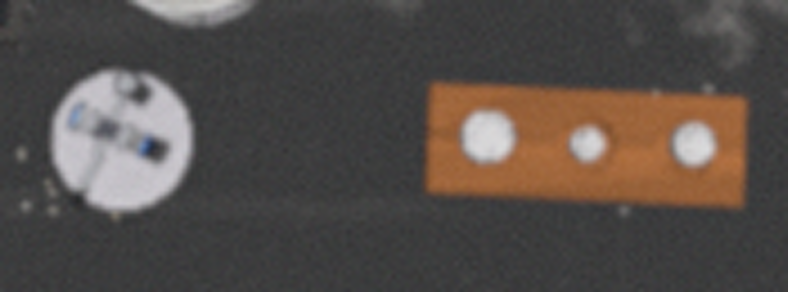

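The largest weight is at the +y end of the rack, nearest the stand. The tongs' closing line is yawed about 22° in the top view. Next I'll measure with masks.

```bash
cat > h.py <<'E'
import cv2,numpy as np
def ray(c,u,v):
    T=c["cam_to_world"]; d=T[:3,:3]@np.array([(u-c["cx"])/c["fx"],(v-c["cy"])/c["fy"],1.]); return T[:3,3],d/np.linalg.norm(d)
def plane(c,u,v,z):
    o,d=ray(c,u,v); return o+d*(z-o[2])/d[2]
def tri(c1,p1,c2,p2):
    o,d=ray(c1,*p1);q,e=ray(c2,*p2)
    s,t=np.linalg.lstsq(np.c_[d,-e],q-o,rcond=None)[0]
    a,b=o+s*d,q+t*e; return (a+b)/2,np.linalg.norm(a-b)
def proj(c,p):
    T=c["cam_to_world"]; x=T[:3,:3].T@(np.asarray(p)-T[:3,3]); return np.array([c["fx"]*x[0]/x[2]+c["cx"],c["fy"]*x[1]/x[2]+c["cy"]])
def comps(mask,off,mn=4):
    n,l,st,ce=cv2.connectedComponentsWithStats(mask.astype(np.uint8),connectivity=8)
    return [(st[i,4],ce[i]+off,st[i,:4]) for i in range(1,n) if st[i,4]>=mn]
def blue(im): 
    h=cv2.cvtColor(im,cv2.COLOR_RGB2HSV); return (h[...,0]>105)&(h[...,0]<130)&(h[...,1]>110)&(h[...,2]>50)
E
python3 - <<'E'
from h import *
S=dict(np.load("side0.npz"));T=dict(np.load("top0.npz"))
def sub(c,x0,x1,y0,y1): return c["image"][y0:y1,x0:x1],np.array([x0,y0])
im,o=sub(T,255,305,200,255)
print("blue top",[(a,ce.round(1)) for a,ce,_ in comps(blue(im),o,2)])
im2,o2=sub(S,295,350,165,235)
print("blue side",[(a,ce.round(1),st) for a,ce,st in comps(blue(im2),o2,2)])
# foot
g=im.min(axis=2)>140
cn=max(cv2.findContours(g.astype(np.uint8),cv2.RETR_EXTERNAL,cv2.CHAIN_APPROX_NONE)[0],key=cv2.contourArea)
(c0,r)=cv2.minEnclosingCircle(cn); u=np.array(c0)+o
e=cv2.fitEllipse(cv2.convexHull(cn)); print("foot",u,r,np.array(e[0])+o,plane(T,*(np.array(e[0])+o),.012))
# weights
im,o=sub(T,345,425,205,250)
h=cv2.cvtColor(im,cv2.COLOR_RGB2HSV)
w=(h[...,1]<60)&(h[...,2]>140)
for a,ce,st in comps(w,o,10): print("weight",a,ce.round(2),st,[plane(T,*ce,z).round(4) for z in (.06,.052,.046)])
wd=((h[...,1]>100)&(h[...,0]<20)&(h[...,2]>70))
cn=max(cv2.findContours(wd.astype(np.uint8),cv2.RETR_EXTERNAL,cv2.CHAIN_APPROX_NONE)[0],key=cv2.contourArea)
rr=cv2.minAreaRect(cn);bx=cv2.boxPoints(rr)+o
P=np.array([plane(T,*p,.03) for p in bx]);print("rack",rr,P.round(4),P.mean(0))
E
```

```text
blue top [(np.int32(3), array([287.3, 227.3]))]
blue side [(np.int32(34), array([312.4, 194.5]), array([15, 25,  6, 10], dtype=int32))]
foot [281.57819939 225.7061615 ] 15.509730339050293 [281.61653709 225.73892593] [0.49257904 0.12319806 0.012     ]
weight 111 [363.14 224.95] [13 15 12 11] [array([ 0.4986, -0.0917,  0.06  ]), array([ 0.4988, -0.0923,  0.052 ]), array([ 0.499 , -0.0928,  0.046 ])]
weight 75 [408.75 226.6 ] [59 17 10 10] [array([ 0.4972, -0.21  ,  0.06  ]), array([ 0.4975, -0.2114,  0.052 ]), array([ 0.4977, -0.2124,  0.046 ])]
weight 43 [385.02 226.58] [37 18  7  8] [array([ 0.4958, -0.1485,  0.06  ]), array([ 0.496 , -0.1495,  0.052 ]), array([ 0.4962, -0.1503,  0.046 ])]
rack ((39.82429504394531, 21.797950744628906), (71.44866943359375, 24.87412452697754), 2.7702157497406006) [[ 0.4654 -0.0562  0.03  ]
 [ 0.5313 -0.058   0.03  ]
 [ 0.5269 -0.2477  0.03  ]
 [ 0.4609 -0.2454  0.03  ]] [ 0.49612345 -0.15181912  0.03      ]
```

Run:
```python
from h import *
S=dict(np.load("side0.npz"));T=dict(np.load("top0.npz"))
t=T["image"][200:255,260:305,::-1]
cv2.imwrite("pics/z1a.png",cv2.resize(t,None,fx=10,fy=10,interpolation=cv2.INTER_NEAREST)) 
s=S["image"][170:232,295:340,::-1]
cv2.imwrite("pics/z1b.png",cv2.resize(s,None,fx=9,fy=9,interpolation=cv2.INTER_NEAREST))
k=lambda p:np.array(p)/4.5+[255,195]
a=plane(T,*k((76,117)),.1);b=plane(T,*k((155,148)),.1);print(a,b,(a+b)/2,np.degrees(np.arctan2(*(b-a)[:2])),np.linalg.norm(a-b))
p=plane(T,*k((133,86)),.12);q=plane(T,*k((80,198)),.12);print(p,q,np.degrees(np.arctan2((p-q)[1],(p-q)[0])),np.linalg.norm(p-q))
print(plane(S,311.3,254.7,.055))
```

```text
[0.50153278 0.14077188 0.1       ] [0.48535544 0.09627407 0.1       ] [0.49344411 0.11852297 0.1       ] -160.0210872781974 0.04734724131864345
[0.51861497 0.10800681 0.12      ] [0.45654726 0.13520074 0.12      ] -23.659820708741364 0.06776363096491164
[ 0.50186271 -0.09398717  0.055     ]
```

View pics/z1a.png

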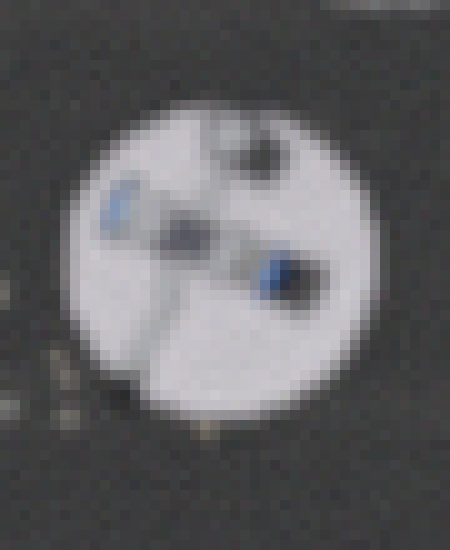

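View pics/z1b.png

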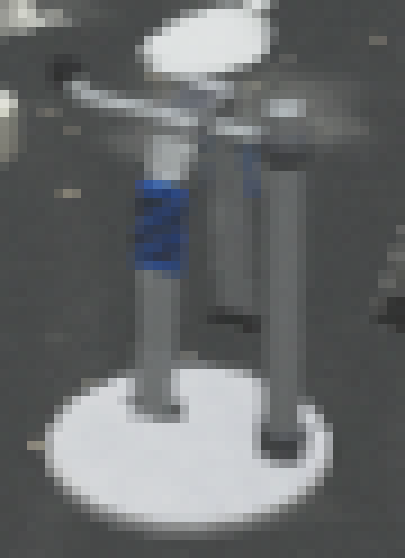

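Run:
```python
from h import *
S=dict(np.load("side0.npz"));T=dict(np.load("top0.npz"))
a=plane(T,271.8,220.8,.1);b=plane(T,287.5,227.6,.1);m=(a+b)/2;print(a,b,m,np.degrees(np.arctan2((b-a)[0],-(b-a)[1])),np.linalg.norm(a-b))
p=plane(T,283.2,213.3,.12);q=plane(T,272.5,239,.122);print(p,q,np.degrees(np.arctan2((p-q)[1],(p-q)[0])),np.linalg.norm(p-q))
o,d=ray(S,312.4,194.5)
for y in (.0975,.0994,.101): print(o+d*(y-o[1])/d[1])
for z in (.088,.1): print(plane(T,287.5,227.6,z))
# foot in side
im=S["image"][200:240,290:340];g=im.min(axis=2)>140
cn=max(cv2.findContours(g.astype(np.uint8),cv2.RETR_EXTERNAL,cv2.CHAIN_APPROX_NONE)[0],key=cv2.contourArea)
e=cv2.fitEllipse(cv2.convexHull(cn));print(e,plane(S,e[0][0]+290,e[0][1]+200,.010))
# rack corners + weights side prediction vs top
print(proj(S,[0.4985,-.0928,.055]))
from rig import manip
from scipy.spatial.transform import Rotation as R
for yaw in (-22,158):
  c,s=np.cos(np.radians(yaw)),np.sin(np.radians(yaw))
  x=np.array([0,0,-1.]);y=np.array([-s,c,0]);M=np.c_[x,y,np.cross(x,y)]
  print(yaw,manip.solve_ik([.4937,.1212,.25],R.from_matrix(M).as_rotvec()))
```

```text
[0.50202893 0.14101001 0.1       ] [0.48595847 0.1011657  0.1       ] [0.4939937  0.12108785 0.1       ] -21.965775716693653 0.042963113267880666
[0.52053695 0.11141125 0.12      ] [0.45653222 0.13568623 0.122     ] -20.77016123035461 0.06848270482894107
[0.48860471 0.0975     0.09297547]
[0.48843899 0.0994     0.09188526]
[0.48829943 0.101      0.09096719]
[0.48623349 0.10199731 0.088     ]
[0.48595847 0.1011657  0.1       ]
((25.434030532836914, 19.261722564697266), (17.375112533569336, 31.23368263244629), 89.12984466552734) [0.4946461  0.11299022 0.01      ]
[309.77618699 254.29055071]
-22 [ 2.17321725e-01  2.56481717e-01  1.88749923e+00 -4.44089210e-16
  9.97611711e-01 -9.69502167e-01]
158 [0.21732172 0.25648172 1.88749923 0.         0.99761171 2.17209049]
```

```bash
cat >> h.py <<'E'
from scipy.spatial.transform import Rotation as R
def ori(yaw):
    c,s=np.cos(np.radians(yaw)),np.sin(np.radians(yaw))
    x=np.array([0,0,-1.]);y=np.array([-s,c,0]);return R.from_matrix(np.c_[x,y,np.cross(x,y)]).as_rotvec()
def snap(manip,tag,boxes=None):
    out=[]
    for n in ("side","top"):
        c=manip.camera(n);np.savez(f"{n}{tag}.npz",**c);out.append(c)
        im=c["image"][:,:,::-1]
        if boxes:
            x0,x1,y0,y1=boxes[n];k=min(780/(x1-x0),580/(y1-y0));im=cv2.resize(im[y0:y1,x0:x1],None,fx=k,fy=k,interpolation=cv2.INTER_CUBIC);print(n,"zoom",k)
        cv2.imwrite(f"pics/{n}{tag}.png",im)
    return out
E
python3 - <<'E'
from h import *
from rig import manip
manip.move_to([.495,.121,.22],ori(-22))
print(manip.get_time(),manip.get_position(),manip.get_ee_rot()-ori(-22))
S,T=snap(manip,"1",{"side":(270,370,120,240),"top":(230,360,170,270)})
print([proj(S,[.495,.121,z]) for z in (.22,.198,.09)],proj(T,[.495,.121,.198]))
E
```

```text
2.0583 [0.49506082 0.1217269  0.2200921 ] [-5.80534134e-04 -9.68765416e-05  9.51435398e-04]
side zoom 4.833333333333333
top zoom 5.8
[array([315.52484981, 142.98514301]), array([315.55674096, 151.57052778]), array([315.70322546, 191.00546602])] [276.11022244 222.42636032]
```

View pics/side1.png

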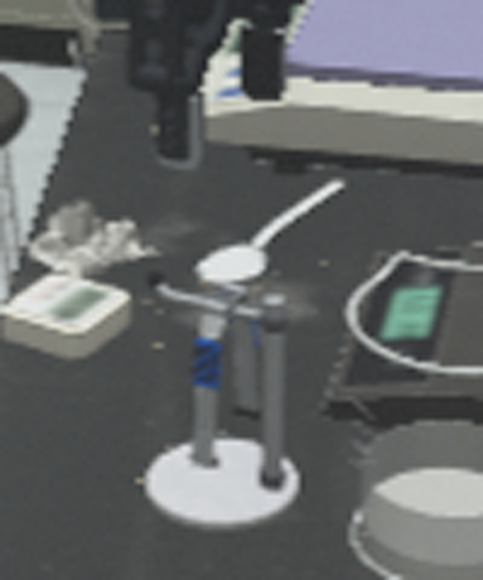

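View pics/top1.png

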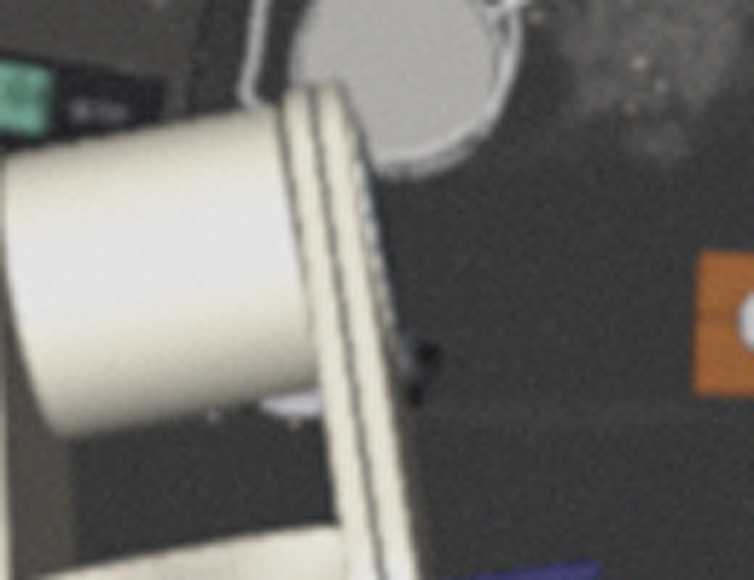

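Run:
```python
from h import *
S=dict(np.load("side0.npz"));T=dict(np.load("top0.npz"))
a=plane(S,302.2,177.6,.121);b=plane(S,326.9,181.9,.12);print(a,b,np.linalg.norm(a-b),b+(a-b)*30/62, np.degrees(np.arctan2((b-a)[1],(b-a)[0])))
print(plane(S,318,229,0), proj(S,[.495,.121,0]))
```

```text
[0.46023733 0.13205743 0.121     ] [0.52328841 0.11555269 0.12      ] 0.06518315989387322 [0.49277982 0.12353886 0.12048387] -14.669043527321604
[0.5034797  0.08326208 0.        ] [315.81384455 220.78511742]
```

Run:
```python
from h import *
from rig import manip
manip.servo_line([.4955,.1215,.094],ori(-22),rate=.12)
print(manip.get_time(),manip.get_position(),manip.get_contact_force().round(2))
manip.command_gripper(.0425,20)
print(manip.get_time(),manip.get_width(),manip.get_contact_force().round(2))
snap(manip,"2",{"side":(270,370,140,240),"top":(230,360,170,270)})
```

```text
3.3583 [0.4960125  0.12160948 0.09458127] [-0.88  0.22  0.74]
3.85 0.042594413554906216 [-0.46 -0.61  3.17]
side zoom 5.8
top zoom 5.8
```

View pics/side2.png

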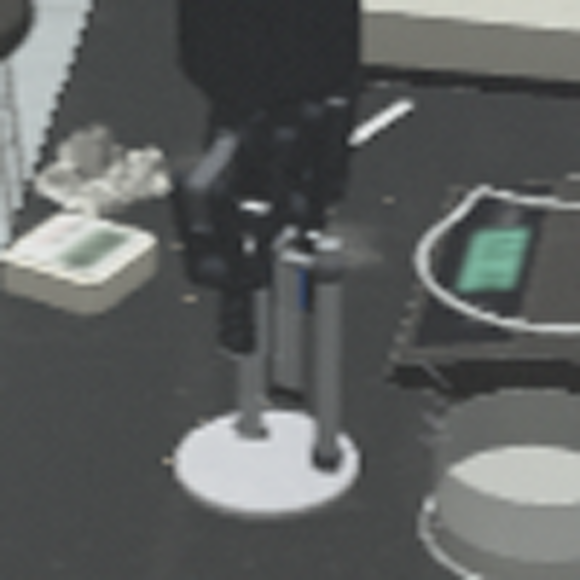

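The near grip sits about 1.4 px (3 mm) toward +x of the finger, which is still inside the 22 mm pad. I'll lift straight up.

Run:
```python
from h import *
from rig import manip
p=manip.get_position()
manip.servo_line([p[0],p[1],.10],rate=.05)
f1=manip.get_contact_force().round(2)
manip.servo_line([p[0],p[1],.235],rate=.13)
print(manip.get_time(),manip.get_position(),manip.get_width(),f1,manip.get_contact_force().round(2))
snap(manip,"3",{"side":(270,370,110,230),"top":(230,360,170,270)})
```

```text
5.4083 [0.49524875 0.12143539 0.23424397] 0.042634145655771866 [ 0.41  0.07 -0.47] [-0.79  0.   -1.23]
side zoom 4.833333333333333
top zoom 5.8
```

View pics/side3.png

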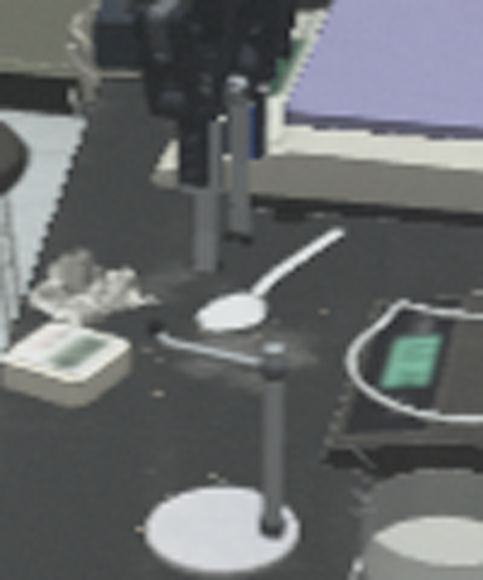

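Run:
```python
from h import *
from rig import manip
S=dict(np.load("side0.npz"));T=dict(np.load("top0.npz"));S3=dict(np.load("side3.npz"))
cv2.imwrite("pics/k.png",np.hstack([cv2.resize(S["image"][248:276,298:326,::-1],None,fx=14,fy=14,interpolation=cv2.INTER_NEAREST),cv2.resize(S3["image"][140:168,304:332,::-1],None,fx=14,fy=14,interpolation=cv2.INTER_NEAREST)]))
cv2.imwrite("pics/kt.png",cv2.resize(T["image"][215:235,352:374,::-1],None,fx=20,fy=20,interpolation=cv2.INTER_NEAREST))
p=manip.get_position()
for z in (.176,): print(proj(S3,[p[0],p[1],z]))
```

```text
[315.71091791 159.88929116]
```

View pics/k.png

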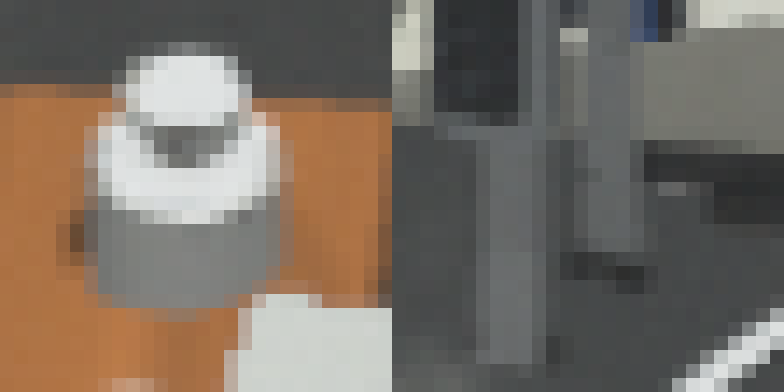

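View pics/kt.png

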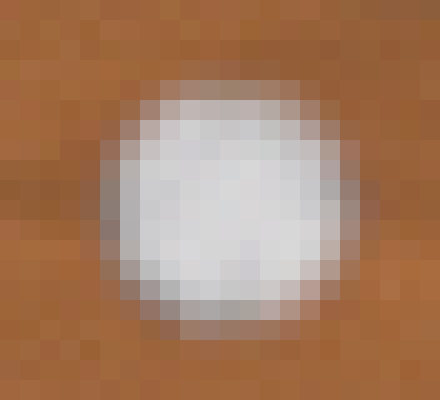

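Run:
```python
from h import *
S=dict(np.load("side3.npz"));T=dict(np.load("top0.npz"))
print("knob side",plane(S,310.95,253.8,.0555),"top",plane(T,363.0,225.0,.046),plane(T,363.0,225.0,.05))
for v,y in ((165.36,.0996),(160.2,.137)):
    o,d=ray(S,311.6 if y<.12 else 318.5,v); print("jaw bottom",o+d*(y-o[1])/d[1])
```

```text
knob side [ 0.50091243 -0.09158245  0.0555    ] top [ 0.49889626 -0.09249511  0.046     ] [ 0.49876831 -0.0921602   0.05      ]
jaw bottom [0.48710136 0.0996     0.17159534]
jaw bottom [0.50093255 0.137      0.16810635]
```

Run:
```python
from h import *
from rig import manip
manip.servo_line([.5003,-.092,.235],ori(-22),rate=.2)
manip.servo_line([.5003,-.092,.145],ori(-22),rate=.1)
print(manip.get_time(),manip.get_position(),manip.get_width(),manip.get_contact_force().round(2))
snap(manip,"4",{"side":(285,345,210,280),"top":(330,430,180,250)})
```

```text
7.775 [ 0.50075845 -0.09203256  0.1454888 ] 0.042323264895040666 [ 0.86 -0.65 -0.99]
side zoom 8.285714285714286
top zoom 7.8
```

View pics/side4.png

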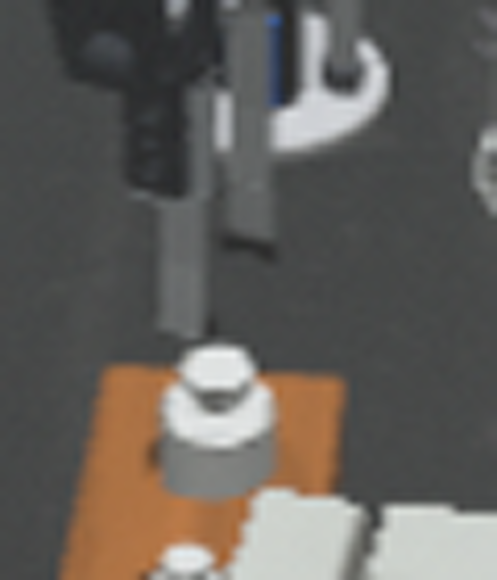

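View pics/top4.png

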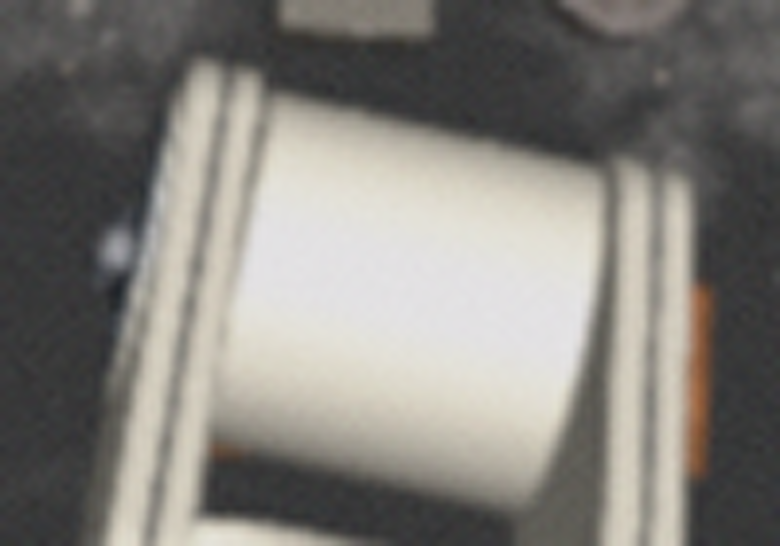

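The near arm's foot is at zoom (181,332), the far jaw at (250,255) and the knob at (218,372). The jaw midpoint column, about 219, matches the knob. Next I'll check the jaw height.

Run:
```python
from h import *
S=dict(np.load("side4.npz"))
for u,v,y in ((181,332,-.1138),(250,255,-.0762),(250,258,-.0762)):
    o,d=ray(S,u/8.286+284.5,v/8.286+209.5); print("jaw bottom",o+d*(y-o[1])/d[1])
for z in (.0555,.06,.085): print(proj(S,[.5008,-.092,z]))
```

```text
jaw bottom [ 0.49357808 -0.1138      0.08329679]
jaw bottom [ 0.50778864 -0.0762      0.08028365]
jaw bottom [ 0.50778431 -0.0762      0.07933012]
[310.88072893 253.91829377]
[310.86113477 252.23943667]
[310.75036496 242.74851206]
```

Run:
```python
from h import *
from rig import manip
manip.servo_line([.5003,-.092,.112],ori(-22),rate=.06)
print(manip.get_time(),manip.get_position(),manip.get_width(),manip.get_contact_force().round(2))
snap(manip,"5",{"side":(285,345,210,280),"top":(330,430,180,250)})
```

```text
8.575 [ 0.5003068  -0.09200079  0.11180126] 0.04242454576278628 [-0.21 -0.25 -1.16]
side zoom 8.285714285714286
top zoom 7.8
```

View pics/side5.png

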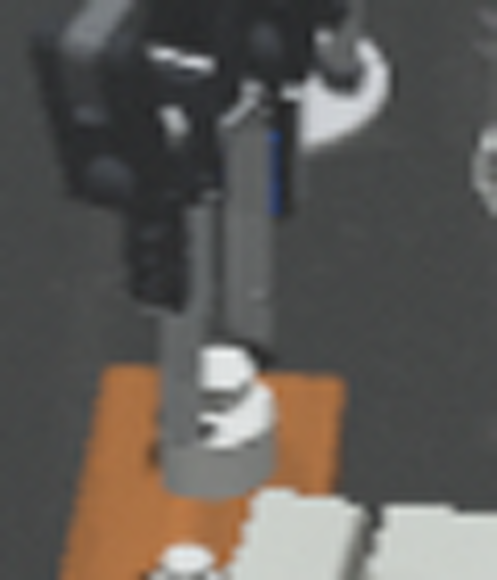

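The jaws straddle the knob, with the near one at (207,430). There is no contact force. I'll close in stages.

Run:
```python
from h import *
from rig import manip
for w,f in ((.039,20),(.0365,20),(.033,30)):
    manip.command_gripper(w,f)
    print(w,manip.get_time(),manip.get_width(),manip.get_contact_force().round(2))
snap(manip,"6",{"side":(285,345,210,280),"top":(330,430,180,250)})
```

```text
0.039 8.8917 0.03932083564413113 [-0.04  0.23 -0.93]
0.0365 9.1083 0.03672346162186358 [ 0.11 -0.07 -1.27]
0.033 9.325 0.03567050102438178 [-0.54  0.86 -2.47]
side zoom 8.285714285714286
top zoom 7.8
```

View pics/side6.png

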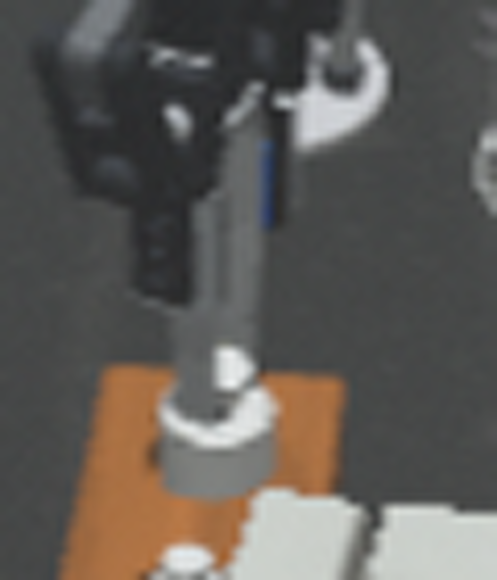

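The width stopped at 35.7 mm, which matches jaws on the knob. I'll firm up the grip and lift a little, then check.

Run:
```python
from h import *
from rig import manip
manip.command_gripper(.031,45)
print(manip.get_time(),manip.get_width(),manip.get_contact_force().round(2))
p=manip.get_position()
for z in (.116,.124,.140):
    manip.servo_line([.5003,-.092,z],ori(-22),rate=.04)
    print(manip.get_time(),manip.get_width(),manip.get_contact_force().round(2),manip.get_torque().round(2))
snap(manip,"7",{"side":(285,345,200,270),"top":(330,430,180,250)})
```

```text
9.6417 0.03486732316219669 [ 0.3  -0.17 -3.44]
9.8917 0.03532009586091857 [-0.09  0.68 -1.83] [-0.   -0.   -0.02]
10.2417 0.0350121255146394 [-0.17  0.76 -2.39] [ 0.03  0.04 -0.03]
10.7917 0.034942374484385294 [-0.66 -0.07 -3.18] [0.01 0.01 0.03]
side zoom 8.285714285714286
top zoom 7.8
```

View pics/side7.png

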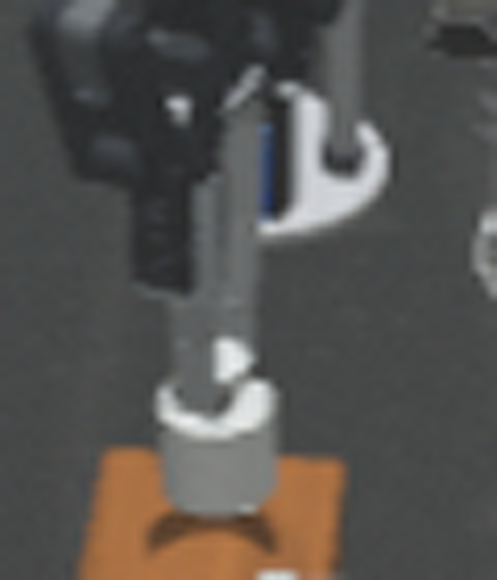

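The weight is out of its well and upright, with its foot at zoom (215,510). I'll raise it well clear of the rack.

Run:
```python
from h import *
from rig import manip
manip.servo_line([.5003,-.092,.198],ori(-22),rate=.06)
manip.hold(1.0)
print(manip.get_time(),manip.get_position(),manip.get_width(),manip.get_contact_force().round(2),np.abs(manip.get_joint_vel()).max())
snap(manip,"8",{"side":(270,370,180,300),"top":(230,450,150,260)})
```

```text
13.0083 [ 0.50030808 -0.09199822  0.19799741] 0.03535271548757801 [-0.04  0.36 -3.3 ] 0.002498219354288522
side zoom 4.833333333333333
top zoom 3.5454545454545454
```

View pics/side8.png

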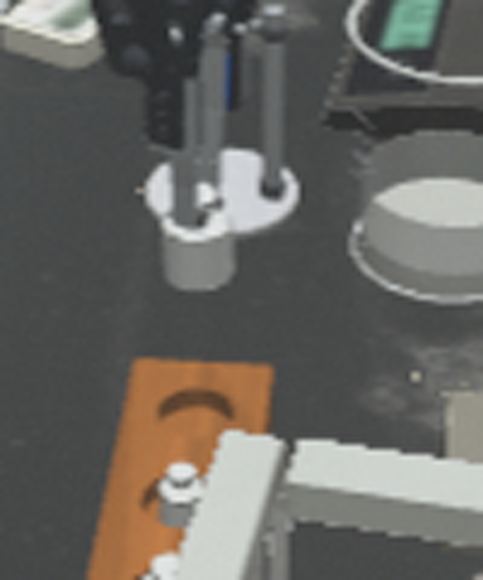

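View pics/top8.png

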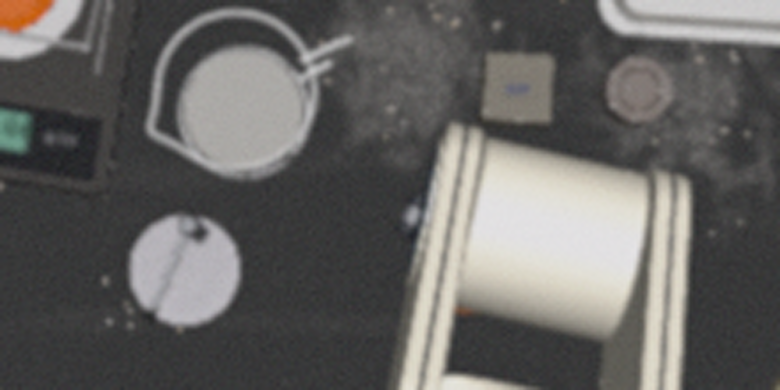

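Run:
```python
from h import *
from rig import manip
S=dict(np.load("side8.npz"));o,d=ray(S,310.5,239.5);print("foot",o+d*(-.105-o[1])/d[1])
print(manip.get_width());manip.sign_off()
```

```text
foot [ 0.50157676 -0.105       0.10281949]
0.035269032034399794
the job is handed in; nothing more can be done
```

I took the tongs off their stand and closed their jaws on the knob of the largest weight, at the +y end of the rack. I lifted it straight out of its well and handed the job in at about 13 s with the weight held still.

My last checks:
- **Grip:** the opening was 35.3 mm, which matches jaws on the knob. Wrist force read about 3.3 N downward, roughly the tongs plus the weight.
- **Height:** the side view puts the weight's foot at about z = 0.103 m, some 7 cm above the rack top. The weight is upright and touches nothing else.
- **Other things on the bench:** the small weight stands in its well. The medium one is mostly hidden behind a balance frame in the side view and under the arm in the top view, so I only saw part of it. The stand, jug, mortar cube and drum look undisturbed, and so does the part of the timer still in the side view.

The two cameras disagreed by 2–3 mm in x. I used the side view for the final alignment, since it agreed with the robot's own position to within a pixel.

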